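Shut the print-head cover and hold the carriage home on its cap sled

ROBOT

A 6-joint arm with a two-finger parallel gripper is mounted at the origin on the work surface. World frame = base frame: x ahead of the robot, y to its left, z up, the work surface at z = 0. Lengths are in m, angles in rad, forces in N, time in s.
With the tool pointing down it reaches from about 0.375 to 0.9 m from the base axis. Payload 3.1 kg.
Tool frame: the origin (TCP) lies at the centre of the arm's flange, where the gripper is bolted on; the fingertips stand 173 mm ahead of it and the grasp point (between the pads) lies 155 mm ahead of it; z points along the fingers, y is the direction in which the jaws open and shut (so a half turn about z gives the same grasp; the last joint's range is limited). The gripper opens to 85 mm and grips with 20 to 120 N. Pads are 22 mm wide; open, the fingers measure 114 mm over their backs; the gripper's body (76 mm by 85 mm) begins 54 mm behind the grasp point. The pads swing forward as they close: fully open they stand 13 mm farther back than shut.
Start: joints at [1.01, 0.527, 1.433, -0, 1.181, -0.178], TCP at [0.233, 0.58, 0.405] pointing down, gripper open.
Joint ranges: [-3.08, 3.08], [-0.75, 2.2], [0.22, 2.44], [-1.43, 4.57], [0, 2.65], [-2.85, 2.85]. Speed limits (rad/s): [2.79, 2.79, 3.14, 3.14, 3.14, 3.14].

INTERFACE

Orientations are given as a unit quaternion [x, y, z, w].
In Python, from rig import arm, eyes, order gives the robot as it stands. Calls block until the motion is done:
- arm.movep(position, orientation): joint-space move of the TCP to a pose.
- arm.servo_line(position, rate=0.15, rot=None, guard=None): straight line of the TCP; rot=None keeps the orientation; rate is the mean speed in m/s. With guard (N) it stops when the force on the tool has changed by that much, and returns True; else False.
- arm.movej(angles): joint-space move.
- arm.gripper_to(opening, newtons=None): finger opening in m; newtons is the grip in N (None keeps the last); returns when the fingers have stopped.
- arm.dwell(seconds).
- arm.ik(position, orientation): joint angles nearest the present ones, or None.
- eyes.grab_frame(name): name is "side" or "top"; returns a dict with "color" (384x512x3 uint8, red, green, blue), "depth" (384x512 float32, m along the optical axis (not along the pixel's ray), 0 where there is no reading), "fx", "fy", "cx", "cy" (pixels), "world_to_cam" (4x4, takes a point from world to camera coordinates). Camera axes: x right, y down, z forward; pixel columns grow to the right and rows downward; lengths in m; the calibration is good to about 2 mm. A picture is of the moment at which its call begins.
A pose or a line that the arm cannot do raises arm.MotionError and nothing moves.
- order.close_job(): hands the job in, once; it reports no verdict.
Readings, each from a call of its own:
- arm.read_clock(): time.
- arm.read_joint_pos(): joint angles.
- arm.read_qd(): joint speeds.
- arm.read_effort(): joint torques, N m.
- arm.read_position(): TCP position.
- arm.read_tool_rot(): TCP orientation.
- arm.read_wrist_force(): force on the tool from outside, world axes, zero at the start.
- arm.read_moment(): the same for the moment, N m.
- arm.read_grip_width(): finger opening in m.
Only numpy, scipy, OpenCV 4.12 (cv2) and the standard library are available. Lean on these libraries where they do the work, as an engineer would, in place of code of your own. Each camera call takes 0.05 s, during which the arm holds its last target.

TASK

This inkjet printer is on the bench with its top off. Shut the print-head cover on the carriage until it snaps under its catch, and only then slide the carriage, without ramming it, to the capping station at the printer's ink-tank end, pushing the sprung cap sled back until the carriage stands hard against the steel stop on the side frame. Finish still holding the carriage against that stop with a light but definite push (the sled springs it back if you let go), leaving everything lying on the printer and the bench where it is.

Things in the scene. Friction and masses are not known exactly. Their poses are not given: they have to be found in the camera images.
- printer: Inkjet printer without scanner and top case, 330 mm deep (x) by 440 mm wide (y), fixed. Origin: centre of its underside, on the bench; x from its front to its back, y to its left seen from the front, z up. Heights: rear paper feed (x 100 to 165 mm) 120 mm, left housing (y 158 to 220 mm) 100 mm, front beam (x -165 to -100 mm) 70 mm, right side frame (y -190 mm) 115 mm.
- well (a point): Point on the platen, printer local (-10, 60) mm, 54 mm above the bench. The well between printer local x -95 and +84 mm, y -190 and +158 mm is open from above; in it stand only the carriage, the rail behind it (x +68 mm), the cap sled and the stop. A screwdriver, a steel dish of screws and an old print head lie on the printer's left, back and front parts and stay there.
- tank_block (a point): Top centre of the ink tank block at the printer's front right (local x -165 to -100 mm, y -220 to -82 mm), 97 mm above the bench; four rubber plugs on it reach 112 mm. The capping station is at this end of the printer (its -y end), behind the tanks.
- carriage (a joint): Slide of the print carriage on its rail, m; grows towards the capping station (printer -y). Carriage centre: printer local x -2 mm, y = 110 mm minus this value. A black open-topped box 105 mm (x) by 96 mm (y), 64 to 118 mm above the bench, about 0.3 kg, rail friction about 1.2 N. Starts at 0.055 to 0.135. At 0.2075 its right side meets the nose of the cap sled, at 0.2275 the steel stop (home).
- carriage_left (a point): Point on the carriage's left side face (away from the capping station), at the middle of its depth, 99 mm above the bench. This flat upright face, 105 mm long and 54 mm high, looks to the printer's +y: the place to push the carriage home. About 8 to 9 N is needed to bring it to the stop, a few more to hold it firmly there.
- head_cover (a joint): Hinge angle of the print-head cover on the carriage, rad: 0 shut, growing as its front edge rises. Starts at 0.5 to 1.0 and stays where left (stiff hinge, under 1 N at the edge). The last 0.1 rad goes past a sprung snap catch (5 to 6 N at the edge, pushed down). Seated on the catch it reads about 0 and stays; not yet past it, it stands at about 0.09.
- cover_hinge (a point): Middle of the cover's hinge line, along the rear top edge of the carriage (printer local x +45 mm), 122.5 mm above the bench. The hinge axis runs along the printer's y.
- cover_edge (a point): Middle of the cover's free edge, on its outer face (upper face when shut, then 125 mm above the bench). The cover is a grey plate 94 mm from hinge to edge, 86 mm wide (y), 5 mm thick, the outer face 2.5 mm off the hinge's plane, with 2 mm ribs. Its hinge is at the back, so when open the outer face looks up and to the printer's back: push on that face, forward and down.
- cap_sled (a joint): Travel of the cap sled, m: a grey slide with two rubber caps and an upright nose at its right end; 0 at rest, 0.0206 when the carriage has pushed it to the stop. It runs to the printer's -y and up a 14 degree slope; its spring pushes back with 3 N at rest and 7 N at the stop, enough to drive the carriage back if let go.
- home_stop: Steel stop block on the right side frame, 26 by 16 by 30 mm. Origin: middle of the lower edge of its contact face (printer local x 35, y -165 mm, 66 mm above the bench); the face looks to the printer's +y and meets the carriage's right side.

How it is judged:
On the way, in this order (a step that is already met when the one before it is completed fails the run):
1. the head cover is shut and seated on its catch, the cap sled still untouched (value of joint head_cover below 0.04 rad and value of joint cap_sled below 0.003 m), for 0.3 s.
2. the carriage has pushed the sled back and stands against the stop (value of joint carriage above 0.2255 m and contact force between carriage and home_stop above 1 N), for 0.3 s.
At the end, for the whole second after the job is handed in: Through the last second the arm is still pushing on the carriage (over 5 N) and holds it within 2 mm of the stop, with 1 to 30 N between carriage and stop, the cap sled pushed back at least 18 mm, the carriage still, and the head cover shut on its catch (below 0.04 rad) (all of step 2 and value of joint head_cover below 0.04 rad and value of joint cap_sled above 0.018 m and contact force between carriage and home_stop below 30 N and contact force between any of the fingers, the arm and carriage above 5 N and velocity of joint carriage between -0.01 and 0.01 m/s); the arm keeps its last pose, push and grip.
It fails at once if the carriage is rammed into the stop (over 60 N) (contact force between carriage and home_stop above 60 N).
It fails at once if something lying on the printer or the bench is moved more than 30 mm (distance of any of screwdriver, screw_dish, old_head, ink_a, ink_b, bowl, torch, tape_roll from where it was at the start of the episode above 0.03 m).
It also fails if it takes over 54 s, if anything falls off the work surface, if the arm or the gripper's body presses on something with over 40 N, if the wrist force passes 120 N, or if a joint passes its speed limit or range.

## Working session

There is one attempt and no reset: what is moved stays moved. The work goes in short steps, each a Python script; the robot and the scene stay as the last script left them, time stands still between calls to the robot, and variables do not carry over. Pictures are saved under pics/ and viewed, and the job is handed in when it is done.

```bash
ls; mkdir -p pics; python3 - <<'E'
from rig import arm, eyes, order
import cv2,numpy as np,pickle
d={}
for n in ("side","top"):
    f=eyes.grab_frame(n); d[n]=f
    cv2.imwrite(f"pics/{n}0.png",cv2.resize(f["color"][:,:,::-1],(800,600)))
    print(n,f["fx"],f["fy"],f["cx"],f["cy"]);print(np.round(f["world_to_cam"],3), (f["depth"]>0).mean())
pickle.dump(d,open("f0.pkl","wb"))
print(arm.read_clock(),arm.read_tool_rot(),arm.read_wrist_force())
E
```

```text
pics
side 462.7629867904108 462.7629867904108 254.8378304734738 184.9550505547613
[[-0.995 -0.094 -0.021  0.542]
 [-0.047  0.664 -0.747  0.082]
 [ 0.084 -0.742 -0.665  0.897]
 [ 0.     0.     0.     1.   ]] 0.9958648681640625
top 440.63914790927157 440.63914790927157 247.19448884908724 193.37721488413416
[[-0.008 -1.     0.024  0.01 ]
 [-0.986  0.004 -0.165  0.565]
 [ 0.164 -0.025 -0.986  0.908]
 [ 0.     0.     0.     1.   ]] 0.9960072835286459
0.1 [ 1.89755790e-01  9.81830809e-01 -9.30875564e-04 -3.70280414e-04] [-0.1212767  -0.07127755  0.56209521]
```

View pics/side0.png

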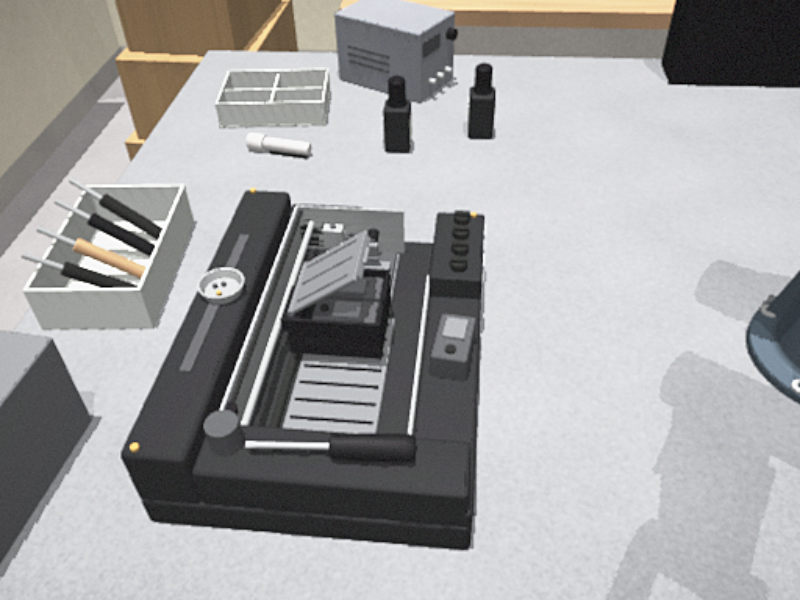

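View pics/top0.png

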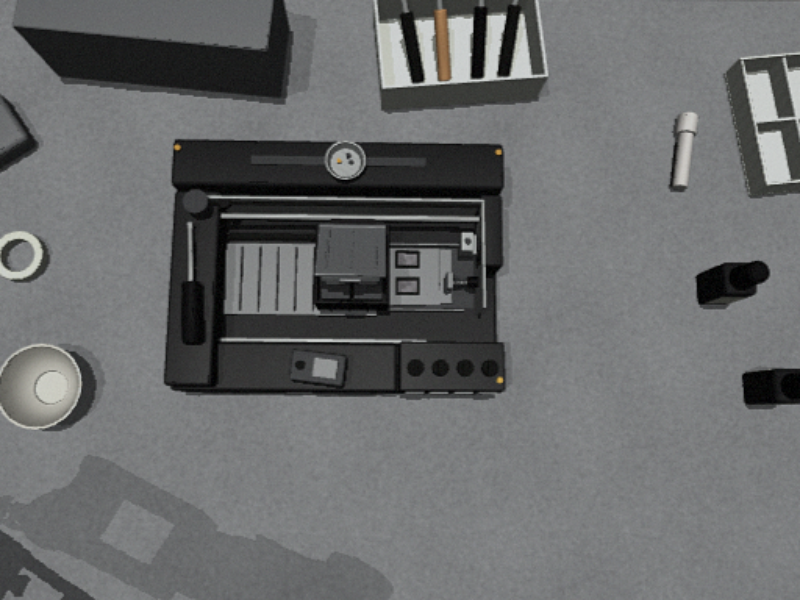

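The side view shows the printer with its carriage at about (340,310), its cover open. The top view shows the printer spanning (165–505, 140–390), the carriage at (352,265), and orange marks at (177,147), (498,152) and (500,380). Next I'll measure these.

```bash
cat > h.py <<'E'
import numpy as np,cv2,pickle
def cloud(f):
    v,u=np.mgrid[0:384,0:512]; z=f["depth"].astype(float)
    P=np.stack([(u-f["cx"])*z/f["fx"],(v-f["cy"])*z/f["fy"],z],-1)
    T=np.linalg.inv(f["world_to_cam"]); return P@T[:3,:3].T+T[:3,3]
def ray(f,u,v,h):
    T=np.linalg.inv(f["world_to_cam"]); d=T[:3,:3]@np.array([(u-f["cx"])/f["fx"],(v-f["cy"])/f["fy"],1]); o=T[:3,3]
    return o+d*(h-o[2])/d[2]
E
python3 - <<'E'
from h import *
d=pickle.load(open("f0.pkl","rb"))
for n in d:
    f=d[n];W=cloud(f);c=f["color"]
    hsv=cv2.cvtColor(c,cv2.COLOR_RGB2HSV)
    m=cv2.inRange(hsv,(10,140,140),(30,255,255)); k,l,s,ce=cv2.connectedComponentsWithStats(m)
    for i in range(1,k):
        if s[i,4]>=4:
            u,v=ce[i]; print(n,ce[i],s[i,4],"W",np.round(W[int(round(v)),int(round(u))],4),[np.round(ray(f,u,v,h)[:2],4) for h in (.12,.097)])
    reg=(W[...,0]>.3)&(W[...,0]<.85)&(abs(W[...,1])<.4)
    for lo,hi in((.112,.127),(.094,.103)):
        mm=(reg&(W[...,2]>lo)&(W[...,2]<hi)).astype(np.uint8)
        k,l,s,ce=cv2.connectedComponentsWithStats(mm)
        for i in range(1,k):
            if s[i,4]>150:
                p=W[l==i]; r=cv2.minAreaRect(p[:,:2].astype(np.float32)); print(n,lo,s[i],np.round(r[0],4),np.round(r[1],4),r[2],p[:,2].mean())
E
```

```text
side 0.112 [  77  120  108  177 6058] [0.7402 0.0742] [0.4416 0.0653] 89.15933227539062 0.1185723358708397
side 0.112 [140 130  52 132 390] [0.6928 0.0568] [0.352  0.0065] 89.1147232055664 0.11578133658882125
side 0.112 [182 167  67  43 493] [0.6042 0.0558] [0.101  0.1063] 88.53392028808594 0.11842290030160942
side 0.112 [129 174  25  15 266] [0.7432 0.0588] [0.0426 0.0335] 25.749553680419922 0.1228341064921393
side 0.112 [212 192  19  11 154] [0.5946 0.0774] [0.0327 0.0262] 0.3263664245605469 0.11344395561712722
side 0.112 [ 157  277  109   17 1057] [0.5822 0.2658] [0.1589 0.0234] 3.2441000938415527 0.11966610985958989
side 0.094 [134 129  56 136 308] [0.7082 0.0409] [0.3691 0.0076] 88.25484466552734 0.098558238311462
side 0.094 [ 275  135   35   44 1012] [ 0.4738 -0.0722] [0.1377 0.0634] 89.00921630859375 0.09635929463328215
side 0.094 [192 136  66   7 219] [ 0.6181 -0.1153] [0.138  0.0079] 0.2575930953025818 0.0985021438006993
side 0.094 [275 204  29  31 313] [0.4736 0.1035] [0.0671 0.0401] 82.63426971435547 0.10085629170321492
side 0.094 [184 209  60   9 218] [0.6063 0.1037] [0.1
[... 688 characters left out ...]
21 316] [0.7414 0.0608] [0.041  0.0423] 43.031742095947266 0.12312746674762821
top 0.112 [121 125 189  14 491] [0.685  0.0721] [0.0285 0.3851] 0.6615292429924011 0.11661105811536027
top 0.112 [116 142  14  79 617] [0.5818 0.26  ] [0.1597 0.0262] 3.505239963531494 0.12047123671586374
top 0.112 [201 144  48  52 274] [0.6033 0.0538] [0.0946 0.1063] 89.51325225830078 0.11881877248875418
top 0.094 [ 105  120   37  127 2767] [0.5817 0.2614] [0.0627 0.261 ] 89.239501953125 0.0989651655412141
top 0.094 [232 122  90  49 640] [ 0.6568 -0.0544] [0.1877 0.1018] 89.4130630493164 0.09940427754094064
top 0.094 [ 256  219   68   32 1641] [ 0.4725 -0.0769] [0.136  0.0631] 89.6920394897461 0.09666250197020837
```

```bash
cat >> h.py <<'E'
TH=-0.0134; O=np.array([.6075,.0738,0.])
R=np.array([[np.cos(TH),-np.sin(TH),0],[np.sin(TH),np.cos(TH),0],[0,0,1]])
def loc(W): return (W-O)@R
def wor(p): return R@np.array(p,float)+O
E
python3 - <<'E'
from h import *
d=pickle.load(open("f0.pkl","rb"))
for n in d:
    L=loc(cloud(d[n])); 
    m=(L[...,0]>-.08)&(L[...,0]<.06)&(abs(L[...,1])<.15)&(L[...,2]>.128)
    p=L[m]; print(n,len(p),"lo",np.percentile(p,1,axis=0).round(4),"hi",np.percentile(p,99,axis=0).round(4))
    a,b=np.polyfit(p[:,0],p[:,2],1); print("slope ang",np.arctan(-a),"z at x45",a*.045+b)
    m=(L[...,0]>-.06)&(L[...,0]<.06)&(abs(L[...,1])<.15)&(L[...,2]>.115)&(L[...,2]<.122)
    p=L[m]; print("  rim",np.percentile(p,[2,98],axis=0).round(4))
    m=(L[...,0]>-.045)&(L[...,0]<.04)&(abs(L[...,1])<.15)&(L[...,2]>.075)&(L[...,2]<.11)
    p=L[m]; print("  body y",np.percentile(p[:,1],[5,50,90,95,98]).round(4))
E
```

```text
side 1229 lo [-0.0357 -0.0588  0.1288] hi [0.0403 0.0259 0.1784]
slope ang 0.5940392600718628 z at x45 0.1267229381634526
  rim [[-0.0559 -0.0646  0.1151]
 [ 0.0493  0.0311  0.121 ]]
  body y [-0.0624  0.0294  0.031   0.0314  0.0318]
top 1464 lo [-0.0365 -0.0624  0.1285] hi [0.0412 0.0209 0.1793]
slope ang 0.5949446168891199 z at x45 0.12690718776708187
  rim [[-0.0569 -0.0675  0.1152]
 [ 0.0493  0.0267  0.1215]]
  body y [-0.1493 -0.0226  0.0209  0.0227  0.0228]
```

Fitted printer pose: origin at about (0.6075, 0.0738), yaw −0.77°. The cover is open at 0.594 rad. The carriage centre is at local y ≈ −0.019, so the joint reads about 0.129. Next I'll move above the cover and close the fingers.

```bash
cat >> h.py <<'E'
def quat(s=1):
    ph=np.pi/4+TH/2 if s>0 else -np.pi/4+TH/2
    return np.array([np.cos(ph),np.sin(ph),0,0])
def tcp(lx,ly,ztip): return wor([lx,ly,ztip+.173])
def arc(th,r=.082):
    return .045-r*np.cos(th)+.0025*np.sin(th)+.013, .1225+r*np.sin(th)+.0025*np.cos(th)
CY=-.0186
E
python3 - <<'E'
from h import *
from rig import arm,eyes,order
x,z=arc(.66)
for s in (1,-1):
    print(s,arm.ik(tcp(x,CY,z+.05),quat(s)))
q=quat(1) if arm.ik(tcp(x,CY,z+.05),quat(1)) is not None else quat(-1)
arm.gripper_to(0,20)
print(arm.read_grip_width(),arm.read_clock())
arm.movep(tcp(x,CY,z+.05),q)
print(arm.read_clock(),arm.read_position(),tcp(x,CY,z+.05),arm.read_wrist_force())
f=eyes.grab_frame("side"); cv2.imwrite("pics/side1.png",f["color"][100:300,100:350,::-1].repeat(3,0).repeat(3,1))
E
```

```text
1 [-9.31028415e-02  5.07566205e-01  1.49329178e+00 -4.44089210e-16
  1.14073467e+00 -7.97028415e-02]
-1 None
0.0002764277113145878 0.8667
3.1583 [0.60181591 0.05629305 0.39777118] [0.60200467 0.05527197 0.39775056] [ 0.49987823 -0.56311906 -1.29733191]
```

View pics/side1.png

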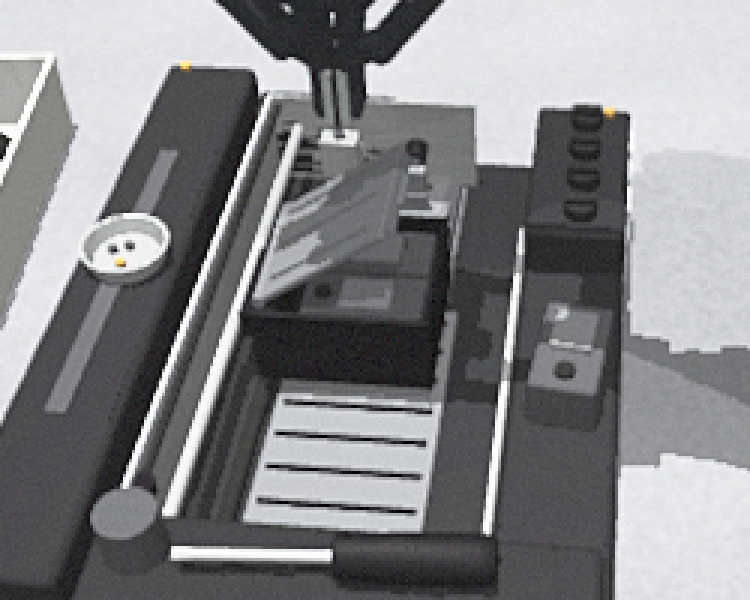

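The closed fingertips hang above the cover at crop pixel (338,125), and the knuckles spread along the printer's x, clear of everything. Now I'll push along the arc.

```bash
python3 - <<'E'
from h import *
from rig import arm,eyes,order
F0=arm.read_wrist_force()
for th in (.66,.5,.36,.24,.15):
    x,z=arc(th)
    g=arm.servo_line(tcp(x,CY,z),rate=.06 if th<.66 else .1,guard=20)
    print(th,g,arm.read_clock(),np.round(arm.read_wrist_force()-F0,2),round(arm.read_position()[2]-.173,4))
    if g: break
for zt in (.130,.127,.1245,.122,.119):
    g=arm.servo_line(tcp(arc(0)[0],CY,zt),rate=.03,guard=14)
    print(zt,g,arm.read_clock(),np.round(arm.read_wrist_force()-F0,2),round(arm.read_position()[2]-.173,4))
    if g: break
f=eyes.grab_frame("side"); cv2.imwrite("pics/side2.png",f["color"][100:300,100:350,::-1].repeat(3,0).repeat(3,1))
E
```

```text
0.66 False 3.8583 [-0.17 -0.94  0.18] 0.1749
0.5 False 4.225 [ 0.36 -1.02  0.79] 0.1638
0.36 False 4.5667 [0.09 0.08 0.17] 0.1531
0.24 False 4.8833 [ 1.2  -0.16  0.19] 0.1438
0.15 False 5.1583 [ 0.42 -0.48  0.56] 0.1367
0.13 False 5.55 [ 0.7  -1.25  1.28] 0.1301
0.127 False 5.8 [-0.09 -0.19 -0.19] 0.1264
0.1245 False 6.05 [-0.69 -0.92  6.37] 0.1251
0.122 False 6.3 [-4.14 -0.77 15.45] 0.1244
0.119 False 6.55 [-7.37 -0.09 28.33] 0.1236
```

View pics/side2.png

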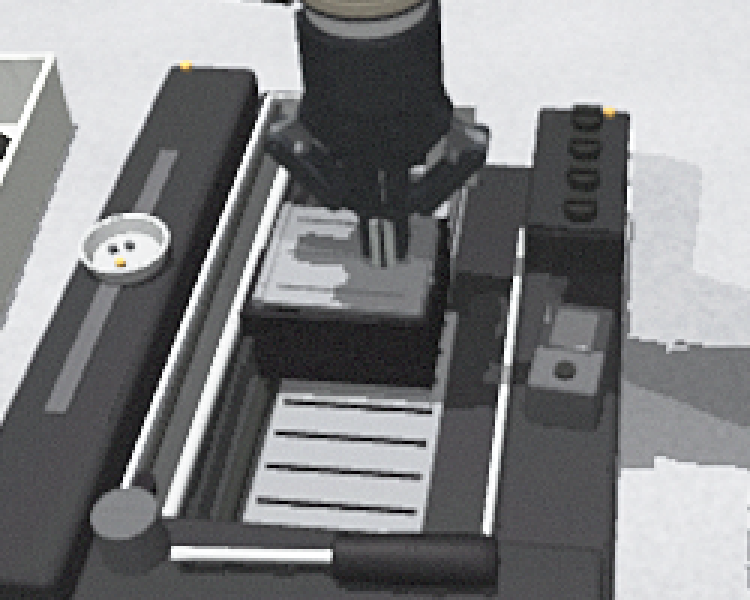

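The cover looks shut, with the fingertips on it at crop (385,255) and 28 N against a hard stop. I'll lift off, move to the left side, and check the cover angle from depth.

```bash
python3 - <<'E'
from h import *
from rig import arm,eyes,order
arm.servo_line(tcp(arc(0)[0],CY,.160),rate=.12)
arm.servo_line(tcp(-.002,.065,.160),rate=.15)
print(arm.read_clock(),arm.read_position(),tcp(-.002,.065,.160))
d={}
for n in("side","top"):
    f=eyes.grab_frame(n);d[n]=f
    L=loc(cloud(f))
    m=(L[...,0]>-.045)&(L[...,0]<.04)&(L[...,1]>-.06)&(L[...,1]<.02)&(L[...,2]>.115)&(L[...,2]<.14)
    p=L[m]; 
    if len(p)>50:
        a,b=np.polyfit(p[:,0],p[:,2],1); print(n,len(p),"ang",-a,"z mean",p[:,2].mean(),np.percentile(p[:,:2],[1,99],axis=0).round(4))
    m=(L[...,0]>-.045)&(L[...,0]<.04)&(L[...,1]<.05)&(L[...,1]>0)&(L[...,2]>.08)&(L[...,2]<.11)
    print(np.percentile(L[m][:,1],[5,50,90,98]).round(4))
    cv2.imwrite(f"pics/{n}3.png",f["color"][100:300,100:350,::-1].repeat(3,0).repeat(3,1))
pickle.dump(d,open("f3.pkl","wb"))
E
```

```text
7.8167 [0.60607633 0.13861824 0.33240564] [0.60637115 0.13882096 0.333     ]
side 582 ang -0.003242477881105544 z mean 0.12405402515749683 [[-0.0446 -0.0579]
 [ 0.0391  0.0194]]
[0.0281 0.0299 0.0311 0.0317]
top 1649 ang -0.0009526980144411543 z mean 0.12472023620587011 [[-0.044  -0.0591]
 [ 0.0387  0.0192]]
[0.0204 0.0214 0.0223 0.0225]
```

View pics/side3.png

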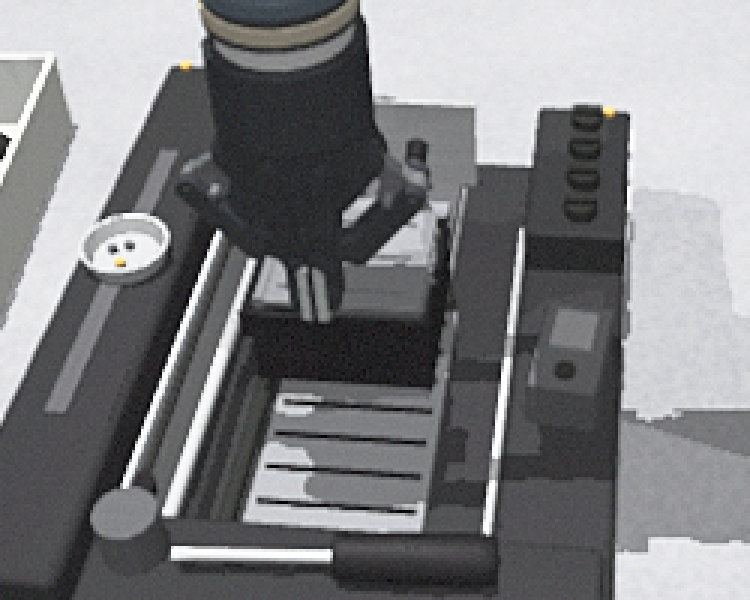

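View pics/top3.png

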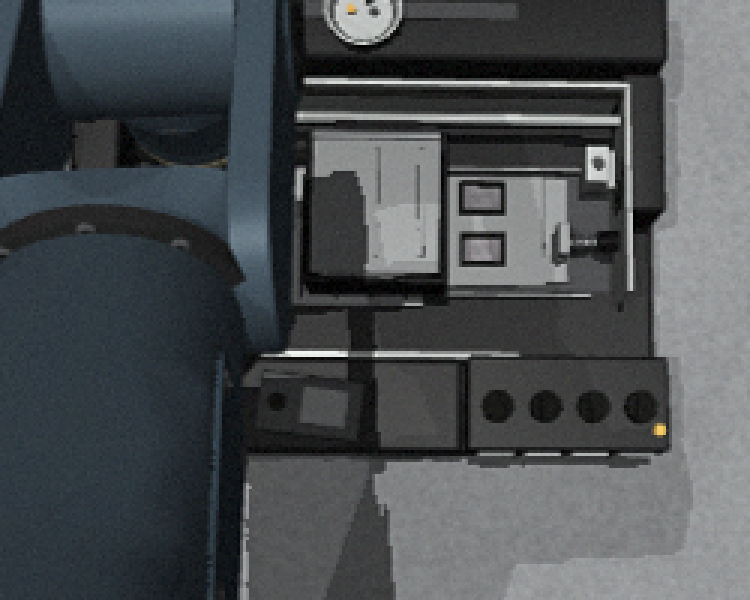

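The shut cover fits at an angle of about 0 rad with its top at 124.5 mm in both views, so it is past the catch (unlatched would read about 0.09). The sled at top-crop (560,240) is untouched. Next is the descent and the push.

```bash
python3 - <<'E'
from h import *
from rig import arm,eyes,order
arm.servo_line(tcp(-.002,.065,.090),rate=.1,guard=15)
F0=arm.read_wrist_force()
def st(y,rate,g=None):
    r=arm.servo_line(tcp(-.002,y,.090),rate=rate,guard=g)
    F=arm.read_wrist_force()-F0; p=loc(arm.read_position()); 
    print(y,r,round(arm.read_clock(),2),np.round(F,2),np.round(p[:2],4)); return F
st(.045,.06,15)
st(.036,.03,15); st(.0,.06,15); 
st(-.03,.05,15)
y=-.03
while y>-.075:
    y-=.002
    F=np.mean([st(y,.03,15)[1]])
    if F>13 : break
E
```

```text
0.045 False 9.25 [-0.76  0.62  0.5 ] [-0.0019  0.0444]
0.036 False 9.7 [ 0.75 -0.78  0.03] [-0.002   0.0358]
0.0 False 10.45 [0.33 0.44 0.15] [-0.0019 -0.0004]
-0.03 False 11.2 [-0.18  0.27  0.56] [-0.0019 -0.0304]
-0.032 False 11.45 [ 0.06  0.01 -0.14] [-0.002 -0.032]
-0.034 False 11.7 [-0.04  0.21  0.99] [-0.002 -0.034]
-0.036000000000000004 False 11.95 [ 0.1  -0.56  0.86] [-0.002  -0.0361]
-0.038000000000000006 False 12.2 [ 0.3   2.88 -0.48] [-0.002  -0.0378]
-0.04000000000000001 False 12.45 [-0.37  4.89 -0.35] [-0.002  -0.0396]
-0.04200000000000001 False 12.7 [0.23 4.64 1.15] [-0.002  -0.0416]
-0.04400000000000001 False 12.95 [0.36 4.25 0.54] [-0.002  -0.0437]
-0.04600000000000001 False 13.2 [ 0.58  4.69 -0.45] [-0.002  -0.0456]
-0.048000000000000015 False 13.45 [0.7  5.69 0.06] [-0.002  -0.0475]
-0.05000000000000002 False 13.7 [0.45 5.54 0.56] [-0.002  -0.0494]
-0.05200000000000002 False 13.95 [ 1.52  6.09 -0.35] [-0.002  -0.0513]
-0.05400000000000002 False 14.2 [0.61 7.49 0.52] [-0.002  -0.0532]
-0.05600000000000002 False 14.45 [1.33 7.6  0.53] [-0.002 -0.055]
-0.058000000000000024 False 14.7 [0.19 7.68 0.43] [-0.0021 -0.057 ]
-0.060000000000000026 False 14.95 [ 1.94 12.4   0.44] [-0.0021 -0.0578]
-0.06200000000000003 False 15.2 [ 1.6  17.16  0.47] [-0.0022 -0.0584]
```

```bash
python3 - <<'E'
from h import *
from rig import arm,eyes,order
arm.dwell(.7)
fs=[]
for i in range(6): arm.dwell(.05); fs.append(arm.read_wrist_force())
print(np.round(np.mean(fs,0),2),loc(arm.read_position()),arm.read_clock())
for n in("side","top"):
    f=eyes.grab_frame(n);L=loc(cloud(f))
    m=(L[...,0]>-.045)&(L[...,0]<.04)&(L[...,1]>-.16)&(L[...,1]<-.08)&(L[...,2]>.115)&(L[...,2]<.14)
    p=L[m]
    if len(p)>50:
        a,b=np.polyfit(p[:,0],p[:,2],1); print(n,len(p),"ang",-a,p[:,2].mean(),np.percentile(p[:,:2],[1,99],axis=0).round(4))
    cv2.imwrite(f"pics/{n}4.png",f["color"][100:300,100:350,::-1].repeat(3,0).repeat(3,1))
E
```

```text
[ 2.   18.17  0.68] [-0.00216276 -0.05833024  0.26309116] 16.2
side 85 ang -0.009728474083338585 0.12381990247941307 [[-0.0445 -0.1572]
 [ 0.0058 -0.0829]]
top 236 ang 0.008636099966798075 0.12472218722736989 [[-0.0446 -0.1599]
 [ 0.0373 -0.1079]]
```

View pics/top4.png

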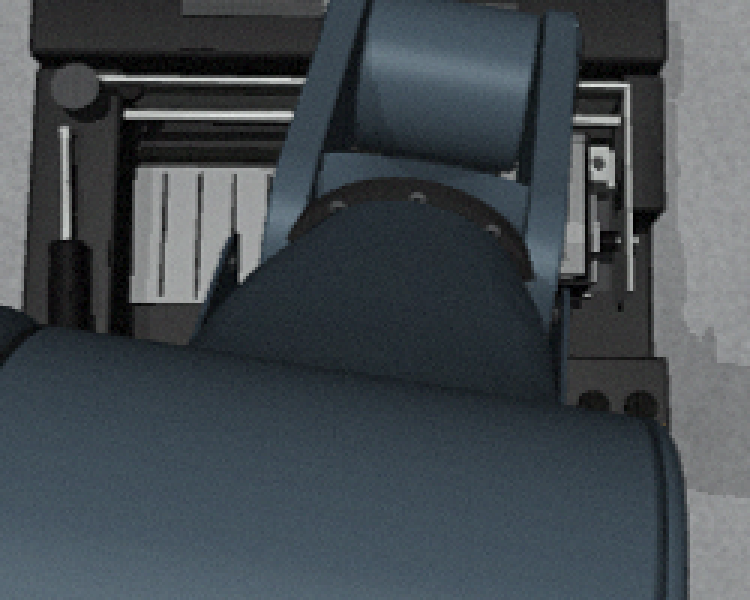

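View pics/side4.png

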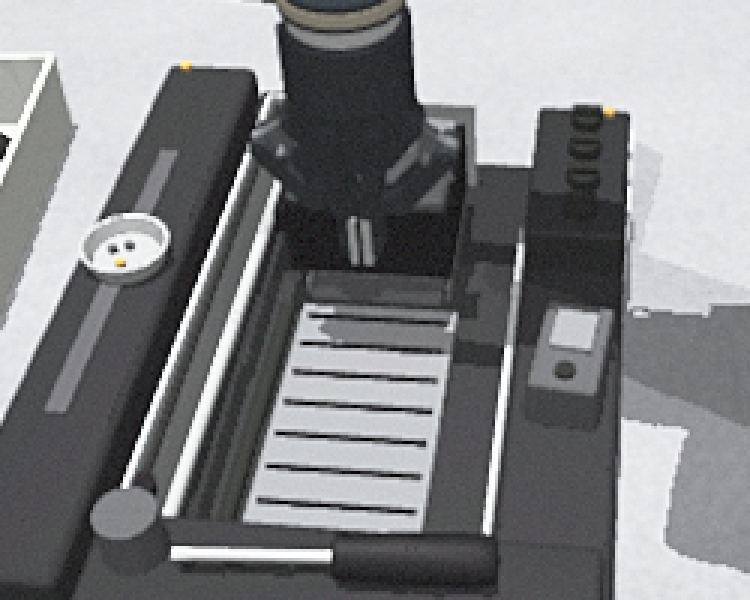

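In the top view the carriage's right side meets the stop at crop (588,165). In the side view the fingers press on the left face at (360,240), and the loose items have not moved. The push is steady at about 18 N, so I'm handing in.

```bash
python3 - <<'E'
from rig import arm,order
order.close_job(); print(arm.read_clock(),arm.read_wrist_force())
E
```

```text
the job is handed in; nothing more can be done
the job is handed in; nothing more can be done
```

I shut the print-head cover until it snapped, then slid the carriage slowly to the stop and handed in with the arm still pushing on it. No verdict was reported.

- **Cover:** I pushed it down with closed fingertips to a hard stop. Afterwards, with the carriage still short of the sled, it fitted at about 0 rad in both camera views. At the end only parts of the cover were visible, but they still fitted within ±0.01 rad.
- **Carriage:** I pushed on its left face. The force rose from about 5 N where it met the sled to about 7.7 N near the end, about 20 mm further on, then climbed sharply at the stop.
- **Holding push:** It was steady at about 18 N. By my estimate, after the sled spring and friction that leaves about 9 N on the stop. I could not measure the stop force directly.
- **Images:** The last top view shows the carriage against the stop. In the areas I could see, the loose items had not moved.
- **Disagreements:** The two cameras differed by about 4 mm in the y direction, so I used the average. While pressing the cover, the force reached 28 N because the 14 N guard I set did not trip.
- **Time:** The clock read about 16.2 s at the last check before handing in.

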